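Roll a lying vial onto the line of the inspection plate

ROBOT

A 6-joint arm with a two-finger parallel gripper is mounted at the origin on a cart in front of the work surface, level with it; the furniture and walls round the work are solid. World frame = base frame: x ahead of the robot, y to its left, z up, the work surface at z = 0. Lengths are in m, angles in rad, forces in N, time in s.
With the tool pointing down it reaches from about 0.25 to 0.725 m from the base axis. Payload 4 kg.
Tool frame: the origin (TCP) lies on the centre line of the jaws, within the pads' length; the fingertips stand 8 mm ahead of it and the grasp point (between the pads) lies 11 mm behind it; z points along the fingers, y is the direction in which the jaws open and shut (so a half turn about z gives the same grasp; the last joint's range is limited). The gripper opens to 85 mm and grips with 20 to 120 N. Pads are 22 mm wide; open, the fingers measure 114 mm over their backs; the gripper's body (76 mm by 85 mm) begins 54 mm behind the grasp point. The pads swing forward as they close: fully open they stand 13 mm farther back than shut.
Start: joints at [-1.196, 0.241, 0.005, 1.335, 0, 1.571], TCP at [0.183, -0.465, 0.239] pointing down, gripper open.
Joint ranges: [-2.72, 2.72], [-1.05, 1.87], [-1.09, 1.28], [-1.99, 2.15], [-1.42, 1.44], [-3.14, 3.14]. Speed limits (rad/s): [2.79, 2.79, 3.14, 3.14, 3.14, 3.14].

INTERFACE

Orientations are given as a unit quaternion [x, y, z, w].
In Python, from bench import bot, viewer, job_done gives the robot as it stands. The module is installed in compiled form; this text tells all that it offers.
- The arm moves only by the tool apply_moves, never from a script. Its argument "motion" is a list of rows, each a list of 3 entries, a list of its own where there are three numbers: the turn, a rotation vector about the tool's x, y, z in degrees, then the shift along the tool's x, y, z in cm, then the opening in per cent of the stroke, from 0 (shut) to 100 (fully open). A call has 1 to 20 rows; each row shifts and turns the commanded pose from where the row before left it, along the tool's axes as they then stand; what a row does not reach is not made up. A row lasts 1/8 s, in which the tool goes at most 62.5 mm and 10.7 degrees, less where a joint would pass 70% of its speed; a pose out of reach is approached as far as the arm can. A call with a gripper value outside its range is refused whole. The fingers move at their own pace and stop on an object; "grip_force" is the grip in N (left out, the last holds). Time passes only in rows, so rows that do not move let the fingers close. It gives the time, the measured TCP pose, the force and the opening at its end, in the units of the state.
- bot.get_state(): the state, without advancing time (a new reading comes with each control period).
- viewer.snapshot(name): name is "scene" or "top" or "wrist"; returns (picture, depth): 384x512x3 uint8, blue, green, red; 384x512 float32, m along the optical axis (not along the pixel's ray), 0 where there is no reading.
- viewer.camera_params(name): a dict with "camera_matrix" (3x3 intrinsics, pixels), "rvec" (rotation vector, rad) and "tvec" (3), from world to camera coordinates, as OpenCV has them. Camera axes: x right, y down, z forward; pixel columns grow to the right and rows downward; lengths in m; the calibration is good to about 2 mm. A picture is of the moment at which its call begins: read the wrist's pose just before it. camera_params takes no time and is no camera call; for the wrist camera it gives the pose at the moment of the call.
- job_done(): hands the job in, once; it reports no verdict.
The state is a dict: "t": time; "joint_positions": joint angles; "joint_vel": joint speeds; "joint_torque": joint torques, N m; "position": TCP position; "eef_rot": TCP orientation; "wrist_force": force on the tool from outside, world axes, zero at the start; "moment": the same for the moment, N m; "width": opening from 0.0 (shut) to 1.0 (fully open).
Only numpy, scipy, OpenCV 4.12 (cv2) and the standard library are available. Lean on these libraries where they do the work, as an engineer would, in place of code of your own. Each camera call takes 0.05 s, during which the arm holds its last target.

TASK

A capped glass vial lies on its side on the metal inspection plate. With the fingertips on top of it, push the top of the vial sideways so that it rolls over the plate, in as many short strokes as it takes and without flicking it, until it lies along the black line across the middle of the plate, centred over it. Roll it rather than shove it along from behind, do not pick it up or stand it on end, and leave the glass slide on the plate, the standing vial and the small beaker as they are.

Things in the scene. Friction and masses are not known exactly. Their poses are not given: they have to be found in the camera images.
- vial: screw-cap clear glass vial, black cap, lying on its side left or right of the line, about parallel to it. Glass 28 mm across, 46 mm long; narrower cap (24 mm, clear of the plate) to 56 mm overall; 28-50 g. Rolls easily, stays where it is left. Origin: centre of the bottom end, on the axis; z along the axis to the cap (level, about the line's +x); x, y turn as it rolls (x starts down)
- vial_mid (a point): point on the vial's axis at the middle of the 46 mm glass body, 23 mm from the bottom end and 14 mm above the plate. The top of the glass is 14 mm above this point. A fingertip pressed on the top with 3 to 10 N rolls the vial half as far as the tip travels, until the tip has run past it (a stroke); pushed from the side at half height the vial tends to slide without turning
- plate: flat bare-metal inspection plate, 120 mm along the line by 220 mm across it, 6 mm thick, fixed to the worktop, no rim. Origin: centre of its underside, on the worktop; x along the line (roughly away from the robot), y across the line (the rolling direction, roughly to the left), z up
- line_mid (a point): middle of the straight black line (4 mm wide, 116 mm long, flush with the plate) that crosses the middle of the plate; on the plate's top, 6 mm above the worktop; axes as the plate's, so the line runs along x
- slide: coated glass slide in a white frame, 28 x 52 mm and 9 mm high, lying flat on the plate on the other side of the line from the vial; to be left alone; origin at the centre of its underside
- upright_vial: a vial of the same size (28 mm diameter, 56 mm high) with a blue cap, standing upright on the worktop behind the plate; to be left alone; origin at the centre of its underside
- small_beaker: small glass beaker, 43 mm in diameter, 56 mm high, standing on the worktop behind the plate; to be left alone; origin at the centre of its underside
Mind the look-alikes: they are no part of the job. Leave any yellow look-alike of the vial alone.

How it is judged:
On the way:
1. the vial has rolled: the side that lay on the plate has turned by about a third of a turn or more (angle between vial's own x axis and vertical below 1.2 rad), for 0.02 s.
At the end, for the whole second after the job is handed in: The vial lies still on its side on the plate, the middle of its axis within 6 mm of the black line (and within 35 mm of the line's middle, lengthwise), its axis parallel to the line within 0.15 rad (y of vial_mid in the frame of line_mid between -0.006 and 0.006 m and x of vial_mid in the frame of line_mid between -0.035 and 0.035 m and angle between the z axis of vial and the x axis of line_mid, either way round below 0.15 rad and z of vial_mid in the frame of line_mid below 0.017 m and linear speed of vial below 0.01 m/s); the robot touches nothing.
It fails at once if the vial is lifted off the plate (its middle more than 12 mm above where it lay) (z of vial_mid in the frame of line_mid above 0.026 m).
It fails at once if the vial is tipped up by more than 0.4 rad (angle between vial's own z axis and vertical below 1.17 rad or angle between vial's own z axis and vertical above 1.97 rad).
It fails at once if the vial is flicked (faster than 0.3 m/s) (linear speed of vial above 0.3 m/s).
It fails at once if the slide, the standing vial or the small beaker is moved by more than 10 mm (distance of any of slide, upright_vial, small_beaker from where it was at the start of the episode above 0.01 m).
It also fails if it takes over 58 s, if anything falls off the work surface, if the arm or the gripper's body presses on something with over 40 N, if the wrist force passes 120 N, or if a joint passes its speed limit or range.

## Working session

There is one attempt and no reset: what is moved stays moved. The work goes in short steps, Python scripts to look and compute and a tool call to move; the robot and the scene stay as the last step left them, time stands still between calls to the robot, and variables do not carry over. Pictures are saved under pics/ and viewed, and the job is handed in when it is done.

Besides the shell and the picture viewer there is one more tool, called after "Emit:" in YAML: its name, and indented under it one key for each argument. apply_moves: Moves the arm, as the interface text tells. Its arguments: {"type":"object","properties":{"motion":{"type":"array"},"grip_force":{"type":"number"}},"required":["motion"]}

```bash
mkdir -p pics
cat > h.py <<'E'
import numpy as np, cv2
from bench import bot, viewer, job_done
def snap(n,f):
    p,d=viewer.snapshot(n); cv2.imwrite('pics/'+f+'.png',p); np.save('pics/'+f+'.npy',d); return p,d
def cam(n):
    c=viewer.camera_params(n); K=np.array(c['camera_matrix']);R=cv2.Rodrigues(np.array(c['rvec'],float))[0];t=np.array(c['tvec'],float).ravel(); return K,R,t
def onplane(n,u,v,z):
    K,R,t=cam(n); r=R.T@np.linalg.solve(K,[u,v,1.]); c=-R.T@t; return c+r*(z-c[2])/r[2]
def proj(n,P):
    K,R,t=cam(n); q=(R@np.asarray(P,float).T).T+t; q=q@K.T; return q[:,:2]/q[:,2:]
E
python3 - <<'E'
from h import *
print(bot.get_state())
snap('scene','s0');snap('top','t0')
for n in('scene','top'):
    K,R,t=cam(n);print(n,K,-R.T@t,R)
E
```

```text
{'t': 0.0, 'joint_positions': array([-1.19601663e+00,  2.41418510e-01,  3.71027402e-03,  1.33520382e+00,
       -1.91034907e-05,  1.57079035e+00]), 'joint_vel': array([ 0.0011566 ,  0.00157091, -0.00239963,  0.00011726,  0.00077286,
        0.00190624]), 'joint_torque': array([ 1.36375409e-03, -3.72320724e+01,  2.52406222e+01,  1.71174301e-02,
        2.99508129e-04, -2.68591080e-06]), 'position': array([ 0.1828001 , -0.46471557,  0.23840486]), 'eef_rot': array([ 9.82492731e-01,  1.86297920e-01, -2.06456280e-04, -1.03756605e-03]), 'wrist_force': array([-0.44437582,  0.22427188,  0.24931688]), 'moment': array([-0.00548739,  0.0525159 , -0.01643763]), 'width': 0.9996870677573029}
scene [[368.26245107   0.         251.51218321]
 [  0.         368.26245107 194.34226135]
 [  0.           0.           1.        ]] [ 0.22411031 -0.4450002   0.69775927] [[ 0.83513865 -0.5499293  -0.01100886]
 [-0.42503195 -0.63250332 -0.64752405]
 [ 0.34912931  0.54545148 -0.76196549]]
top [[438.46583846   0.         260.93651797]
 [  0.         438.46583846 192.31672188]
 [  0.           0.           1.        ]] [0.30424102 0.00871398 1.0626365 ] [[ 0.09226166 -0.99571753 -0.00586361]
 [-0.97319399 -0.08892566 -0.21209831]
 [ 0.21066858  0.02527497 -0.97723074]]
```

View pics/s0.png

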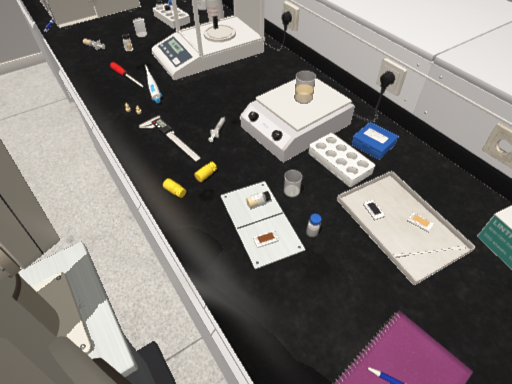

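View pics/t0.png

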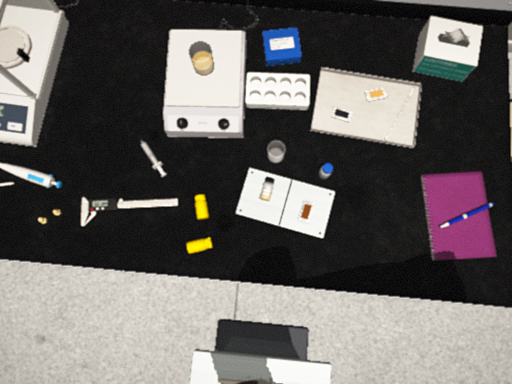

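Run:
```python
import cv2
p=cv2.imread('pics/t0.png');cv2.imwrite('pics/t0c.png',cv2.resize(p[130:250,225:345],None,fx=5,fy=5,interpolation=cv2.INTER_CUBIC))
p=cv2.imread('pics/s0.png');cv2.imwrite('pics/s0c.png',cv2.resize(p[160:280,200:340],None,fx=5,fy=5,interpolation=cv2.INTER_CUBIC))
```

```text
(no output)
```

View pics/t0c.png

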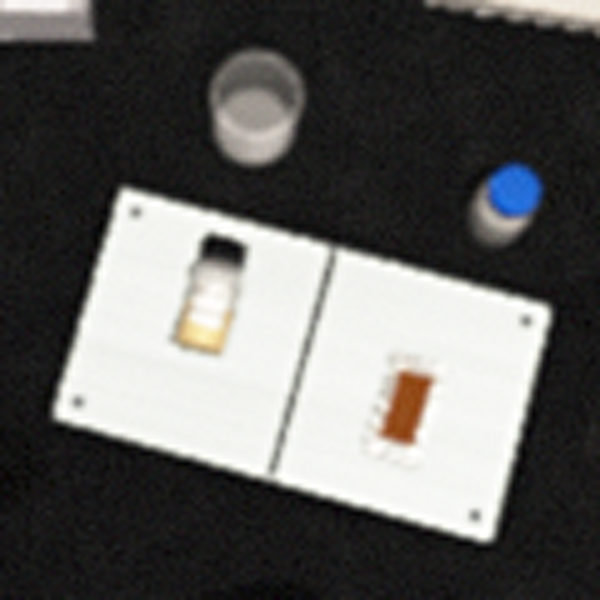

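View pics/s0c.png

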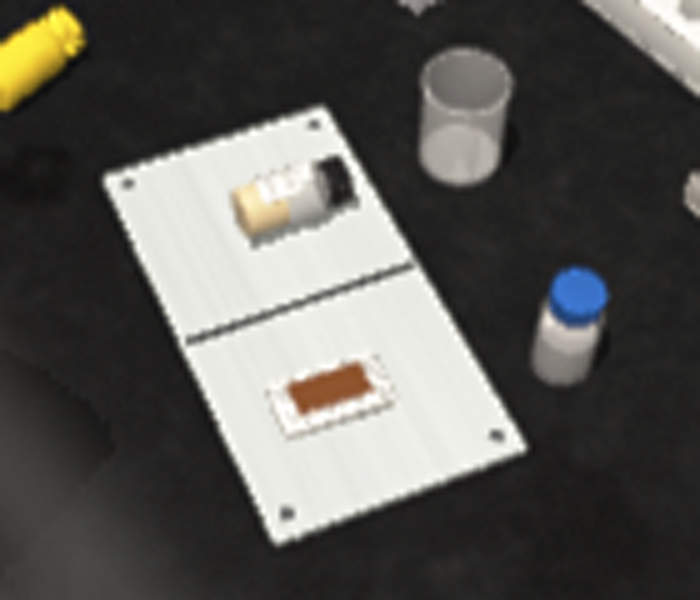

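Top view crop: the plate has corners at crop (120,187), (551,304), (492,542) and (54,417). The line runs from (332,247) to (272,472). The clear vial with the black cap lies left of the line, cap at (222,250) and bottom at (198,345). The two yellow ones at full-image (200,207) and (200,245) are look-alikes off the plate, so I leave them alone.

```bash
cat >> h.py <<'E'
def f(x,y,x0,y0,s=5): return (x+.5)/s-.5+x0,(y+.5)/s-.5+y0
E
python3 - <<'E'
from h import *
z=.006
C=[onplane('top',*f(x,y,225,130),z)for x,y in[(120,187),(551,304),(492,542),(54,417),(332,247),(272,472)]]
D=[onplane('scene',*f(x,y,200,160),z)for x,y in[(323,106),(527,449),(278,545),(104,178),(413,264),(187,342)]]
for n,c in(('top',C),('scene',D)):
    c=np.array(c);print(n,c[:,:2].round(4).tolist());print('sides',[np.linalg.norm(c[i]-c[(i+1)%4]).round(4) for i in range(4)],'mid',c[:4].mean(0),c[4:].mean(0))
    ex=(c[0]+c[1]-c[2]-c[3]);ey=c[0]+c[3]-c[1]-c[2];print('yaw',np.arctan2(ex[1],ex[0]),np.arctan2(-ey[0],ey[1]),'line',np.arctan2(*(c[4]-c[5])[[1,0]]))
# vial: axis points, height .02
for n,pts in(('top',[(222,250),(203,330)]),('scene',[(335,180),(245,208)])):
    o=(225,130) if n=='top' else (200,160)
    a=[onplane(n,*f(x,y,*o),.020) for x,y in pts];print(n,a,np.linalg.norm(a[0]-a[1]))
# depth cloud of the vial
for n,fn in(('top','t0'),('scene','s0')):
    d=np.load(f'pics/{fn}.npy');K,R,t=cam(n);v,u=np.indices(d.shape)
    P=np.stack([(u-K[0,2])*d/K[0,0],(v-K[1,2])*d/K[1,1],d],-1);W=(P-t)@R
    m=(np.array(C)[:4].mean(0));q=W-m
    yaw=np.arctan2(*(np.array(C)[4]-np.array(C)[5])[[1,0]]);ex=np.array([np.cos(yaw),np.sin(yaw)]);ey=np.array([-ex[1],ex[0]])
    x=q[...,:2]@ex;y=q[...,:2]@ey
    b=(abs(x)<.062)&(abs(y)<.105)&(d>0);print(n,'plate z',np.median(W[...,2][b]))
    k=b&(W[...,2]>.014)&(y>0);print('vial N',k.sum(),'x',np.percentile(x[k],[2,50,98]),'y',np.percentile(y[k],[2,50,98]),'z',np.percentile(W[...,2][k],[50,98]))
    k=b&(W[...,2]>.010)&(y<0);print('slide',k.sum(),np.percentile(x[k],[2,50,98]),np.percentile(y[k],[2,50,98]))
E
```

```text
top [[0.5937, 0.0727], [0.5534, -0.1449], [0.4335, -0.1233], [0.4749, 0.0934], [0.5725, -0.0351], [0.4577, -0.0149]]
sides [np.float64(0.2213), np.float64(0.1219), np.float64(0.2206), np.float64(0.1205)] mid [ 0.51386118 -0.02552358  0.006     ] [ 0.51507055 -0.02500501  0.006     ]
yaw -0.1753811441119007 -0.18585676210435573 line -0.17450668984084633
scene [[0.5927, 0.0699], [0.5513, -0.1467], [0.4347, -0.1254], [0.4759, 0.0906], [0.5705, -0.0371], [0.4579, -0.0157]]
sides [np.float64(0.2206), np.float64(0.1184), np.float64(0.2199), np.float64(0.1186)] mid [ 0.51365802 -0.02788181  0.006     ] [ 0.51419101 -0.0263842   0.006     ]
yaw -0.1780077580881643 -0.1887672651808796 line -0.18738148103463242
top [array([0.56253166, 0.01895862, 0.02      ]), array([0.52182531, 0.02461337, 0.02      ])] 0.04109724351946482
scene [array([0.56261724, 0.01659713, 0.02      ]), array([0.51713843, 0.02616156, 0.02      ])] 0.04647364876588253
top plate z 0.007299366349801018
vial N 257 x [-0.01218429  0.01309069  0.04264949] y [0.03849138 0.05105192 0.06408083] z [0.03176083 0.0368989 ]
slide 361 [-0.05582254 -0.01072114  0.0444403 ] [-0.09899647 -0.05359149 -0.00613981]
scene plate z 0.005275755677785531
vial N 257 x [-0.01059062  0.0140076   0.04398617] y [0.0357131  0.04293417 0.05842741] z [0.0287745  0.03373046]
slide 263 [-0.03542755 -0.01074113  0.01419198] [-0.06966877 -0.05658239 -0.04128226]
```

Emit:
apply_moves:
  motion:
    - [[0,0,8],[0,0,0],0]
    - [[0,0,8],[0,0,0],0]
    - [[0,0,8],[0,0,0],0]
    - [[0,0,8],[0,0,0],0]
    - [[0,0,0],[2,-4.4,0.4],0]
    - [[0,0,0],[2,-4.4,0.4],0]
    - [[0,0,0],[2,-4.4,0.4],0]
    - [[0,0,0],[2,-4.4,0.4],0]
    - [[0,0,0],[2,-4.4,0.4],0]
    - [[0,0,0],[2,-4.4,0.4],0]
    - [[0,0,0],[2,-4.4,0.4],0]
    - [[0,0,0],[2,-4.4,0.4],0]
    - [[0,0,0],[2,-4.4,0.4],0]
    - [[0,0,0],[2,-4.4,0.4],0]
    - [[0,0,0],[2,-4.4,0.4],0]
    - [[0,0,0],[2,-4.4,0.4],0]
    - [[0,0,0],[0,0,0],0]
    - [[0,0,0],[0,0,0],0]

```text
t: 2.35
position: [0.5051, -0.0428, 0.1923]
eef_rot: [0.998, -0.054, -0.0, -0.022]
wrist_force: [0.4, -1.2, -0.7]
width: -0.002
```

Run:
```python
from h import *
print(bot.get_state())
p,d=snap('wrist','w1')
K,R,t=cam('wrist');print(-R.T@t,R)
```

```text
{'t': 2.35, 'joint_positions': array([-0.10971401,  0.28129664, -0.06600724,  1.22588773,  0.04313002,
        3.14057841]), 'joint_vel': array([-0.01093621, -0.01364498, -0.00685507, -0.00083942,  0.0009231 ,
       -0.00025007]), 'joint_torque': array([ 3.39955380e-01, -3.80139971e+01,  2.46848202e+01, -5.55258512e-02,
        1.59115093e-01, -7.68424889e-05]), 'position': array([ 0.50509272, -0.04282113,  0.19229134]), 'eef_rot': array([ 9.98289117e-01, -5.43362500e-02, -2.30648516e-06, -2.15965410e-02]), 'wrist_force': array([ 0.44127398, -1.18956464, -0.70725354]), 'moment': array([-0.05706324, -0.01239757,  0.00885419]), 'width': -0.0023804438745317425}
[ 0.58251635 -0.05689411  0.32692195] [[-0.10884837 -0.99311738 -0.04324243]
 [-0.94759348  0.09051809  0.30638714]
 [-0.30036417  0.07432599 -0.95092429]]
```

View pics/w1.png

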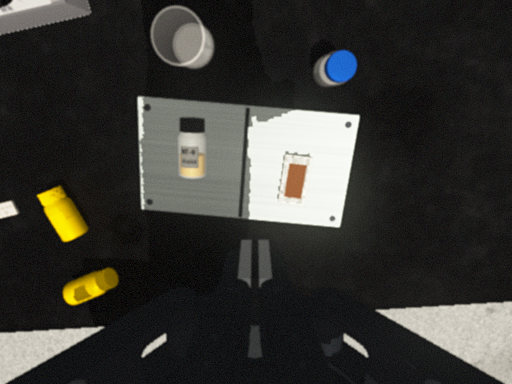

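The wrist picture shows the vial at (192,148), the line from (248,108) to (242,216), the slide at (295,180) and the fingertips at (255,245). Joint 6 ran into its limit, so the tool is slightly tilted. I'll turn back by about 90°, which puts the 22 mm pad width along the rolling direction.

Run:
```python
from h import *
from scipy.spatial.transform import Rotation as Ro
p=cv2.imread('pics/w1.png');cv2.imwrite('pics/w1c.png',cv2.resize(p[90:235,125:365],None,fx=3.3,fy=3.3,interpolation=cv2.INTER_CUBIC))
s=bot.get_state();q=Ro.from_quat(s['eef_rot'])
yaw=-.183;ex=np.array([np.cos(yaw),np.sin(yaw),0]);ey=np.array([-ex[1],ex[0],0])
T=Ro.from_matrix(np.stack([ey,ex,[0,0,-1.]],1))
print(np.linalg.det(T.as_matrix()),(q.inv()*T).as_rotvec(degrees=True), q.as_matrix())
# tilt-only correction first
Z=Ro.from_matrix(np.stack([ex,-ey,[0,0,-1.]],1));print((q.inv()*Z).as_rotvec(degrees=True))
```

```text
0.9999999999999998 [ -2.07409108  -1.7687355  -85.75532277] [[ 0.99404965 -0.10888968  0.00288603]
 [-0.10891252 -0.99311452  0.04314641]
 [-0.00183204 -0.043204   -0.99906459]]
[-2.47117799  0.19636274  4.22955812]
```

View pics/w1c.png

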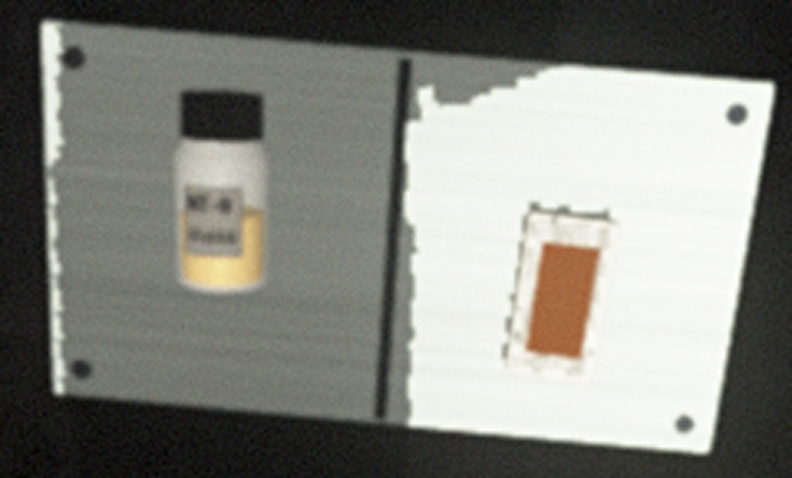

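Emit:
apply_moves:
  motion:
    - [[-0.23,-0.2,-9.53],[0,0,0],0]
    - [[-0.23,-0.2,-9.53],[0,0,0],0]
    - [[-0.23,-0.2,-9.53],[0,0,0],0]
    - [[-0.23,-0.2,-9.53],[0,0,0],0]
    - [[-0.23,-0.2,-9.53],[0,0,0],0]
    - [[-0.23,-0.2,-9.53],[0,0,0],0]
    - [[-0.23,-0.2,-9.53],[0,0,0],0]
    - [[-0.23,-0.2,-9.53],[0,0,0],0]
    - [[-0.23,-0.2,-9.53],[0,0,0],0]
    - [[0,0,0],[0,0,0],0]

```text
t: 3.65
position: [0.5053, -0.0432, 0.1931]
eef_rot: [0.769, 0.639, 0.0, 0.0]
wrist_force: [0.4, 1.0, 0.4]
width: -0.003
```

```bash
cat >> h.py <<'E'
from scipy.spatial.transform import Rotation as Ro
LM=np.array([.5142,-.0263,.006]);YAW=-.183
ex=np.array([np.cos(YAW),np.sin(YAW),0]);ey=np.array([-ex[1],ex[0],0])
T=Ro.from_matrix(np.stack([ey,ex,[0,0,-1.]],1))
def loc(P): P=np.asarray(P)-LM; return np.array([P@ex,P@ey,P[2]])
def st():
    s=bot.get_state();q=Ro.from_quat(s['eef_rot'])
    print('t',s['t'],'q6',s['joint_positions'].round(3),'loc mm',(loc(s['position'])*1e3).round(1),'roterr',(q.inv()*T).as_rotvec(degrees=True).round(2),'F',s['wrist_force'].round(2));return s
E
python3 - <<'E'
from h import *
st(); p,d=snap('wrist','w2');cv2.imwrite('pics/w2.png',cv2.resize(p,None,fx=1.5,fy=1.5))
np.savez('pics/w2cam.npz',*cam('wrist'))
# w1 measurement using stored pose of w1
R=np.array([[-0.10884837,-0.99311738,-0.04324243],[-0.94759348,0.09051809,0.30638714],[-0.30036417,0.07432599,-0.95092429]]);c=np.array([0.58251635,-0.05689411,0.32692195]);K=cam('wrist')[0];print(K)
def w(x,y,z):
    u,v=f(x,y,125,90,3.3);r=R.T@np.linalg.solve(K,[u,v,1.]);return loc(c+r*(z-c[2])/r[2])
print('corners',[ (w(*a,.006)*1e3).round(1)[:2].tolist() for a in[(43,20),(775,82),(708,453),(54,395),(404,60),(380,417)]])
print('vial',[(w(*a,.020)*1e3).round(1)[:2].tolist() for a in[(221,288),(221,95),(178,210),(264,210)]])
E
```

```text
t 3.65 q6 [-0.085  0.279 -0.067  1.224 -0.     1.671] loc mm [ -5.7 -18.3 187.1] roterr [ 0.06 -0.   -0.12] F [0.44 0.97 0.37]
[[315.22141364   0.         254.46556569]
 [  0.         315.22141364 194.46541278]
 [  0.           0.           1.        ]]
corners [[60.6, 111.1], [59.3, -107.6], [-60.6, -106.6], [-59.7, 112.4], [57.2, 2.4], [-57.7, 2.8]]
vial [[-13.9, 53.3], [44.1, 54.0], [9.3, 66.6], [11.4, 40.6]]
```

View pics/w2.png

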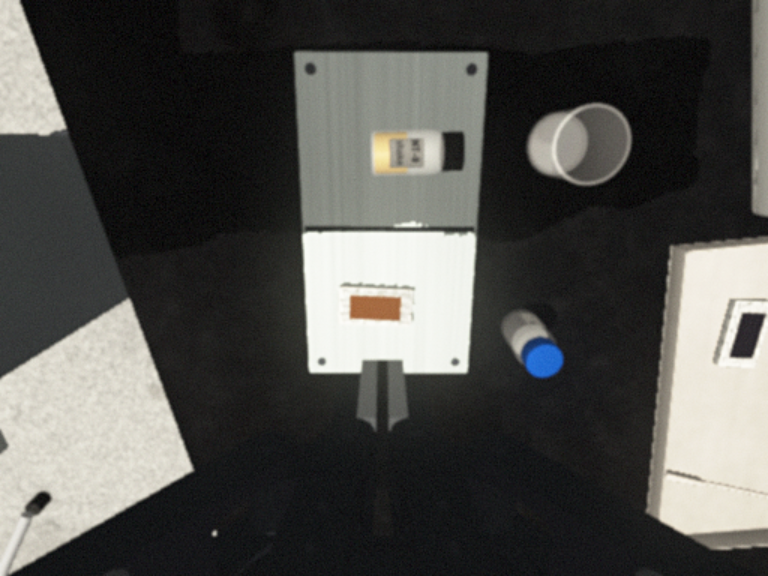

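Emit:
apply_moves:
  motion:
    - [[0,0,0],[2,0.37,3.2],0]
    - [[0,0,0],[2,0.37,3.2],0]
    - [[0,0,0],[2,0.37,3.2],0]
    - [[0,0,0],[2,0.37,3.2],0]
    - [[0,0,0],[0,0,0.6],0]
    - [[0,0,0],[0,0,0.4],0]
    - [[0,0,0],[0,0,0.3],0]
    - [[0,0,0],[0,0,0],0]

```text
t: 4.7
position: [0.5356, 0.0328, 0.0526]
eef_rot: [0.769, 0.639, 0.001, 0.001]
wrist_force: [-0.0, 0.3, -0.0]
width: -0.006
```

Run:
```python
from h import *
st(); p,d=snap('wrist','w3');cv2.imwrite('pics/w3.png',cv2.resize(p[:330,100:400],None,fx=1.8,fy=1.8));st()
```

```text
t 4.7 q6 [ 0.061  0.464 -0.192  0.913 -0.     1.815] loc mm [10.3 62.  46.6] roterr [ 0.13 -0.03 -0.01] F [-0.01  0.33 -0.04]
t 4.75 q6 [ 0.061  0.464 -0.192  0.913 -0.     1.815] loc mm [10.3 62.1 46.6] roterr [ 0.13 -0.03 -0.  ] F [-1.02 -0.33 -0.8 ]
```

View pics/w3.png

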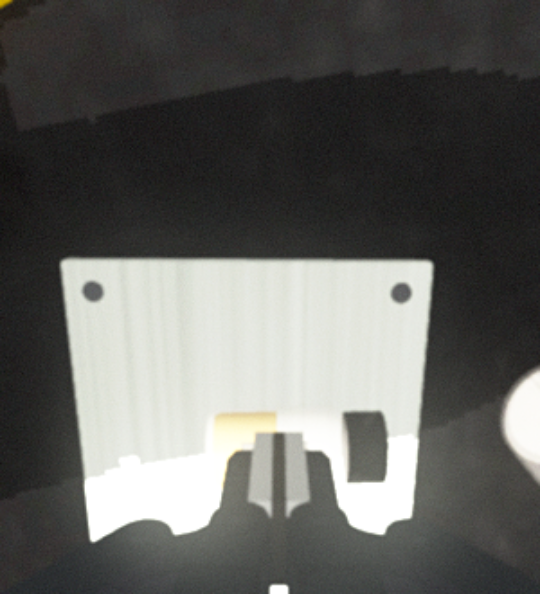

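The fingertips, at crop (278,440), sit over the middle of the glass body, which spans crop x 207–345. Going down.

Emit:
apply_moves:
  motion:
    - [[0,0,0],[0,0,0.4],0]
    - [[0,0,0],[0,0,0.3],0]
    - [[0,0,0],[0,0,0.2],0]
    - [[0,0,0],[0,0,0.1],0]
    - [[0,0,0],[0,0,0],0]

```text
t: 5.38
position: [0.5351, 0.0335, 0.0419]
eef_rot: [0.768, 0.64, 0.0, 0.0]
wrist_force: [-0.6, 0.9, 1.8]
width: -0.003
```

Emit:
apply_moves:
  motion:
    - [[0,0,0],[0,0,0.1],0]
    - [[0,0,0],[0,0,0],0]

```text
t: 5.62
position: [0.5352, 0.0337, 0.0416]
eef_rot: [0.768, 0.64, 0.001, 0.0]
wrist_force: [-2.0, 0.5, 6.4]
width: 0.001
```

Emit:
apply_moves:
  motion:
    - [[0,0,0],[-0.2,0,0],0]
    - [[0,0,0],[-0.3,0,0],0]
    - [[0,0,0],[-0.3,0,0],0]
    - [[0,0,0],[-0.2,0,0],0]
    - [[0,0,0],[0,0,0],0]

```text
t: 6.25
position: [0.5335, 0.0235, 0.0419]
eef_rot: [0.768, 0.64, 0.001, 0.0]
wrist_force: [-2.8, 0.0, 7.7]
width: -0.004
```

Run:
```python
from h import *
st(); p,d=snap('wrist','w4');cv2.imwrite('pics/w4.png',cv2.resize(p[:330,100:400],None,fx=1.8,fy=1.8));st()
p,d=snap('scene','s4');cv2.imwrite('pics/s4.png',cv2.resize(p[160:280,200:340],None,fx=5,fy=5,interpolation=cv2.INTER_CUBIC))
```

```text
t 6.25 q6 [ 0.044  0.473 -0.21   0.885  0.     1.797] loc mm [ 9.9 52.5 35.9] roterr [ 0.09 -0.02  0.05] F [-2.84  0.    7.72]
t 6.3 q6 [ 0.044  0.473 -0.21   0.885  0.     1.797] loc mm [ 9.9 52.5 35.9] roterr [ 0.09 -0.03  0.05] F [-3.57  0.73  7.9 ]
```

View pics/w4.png

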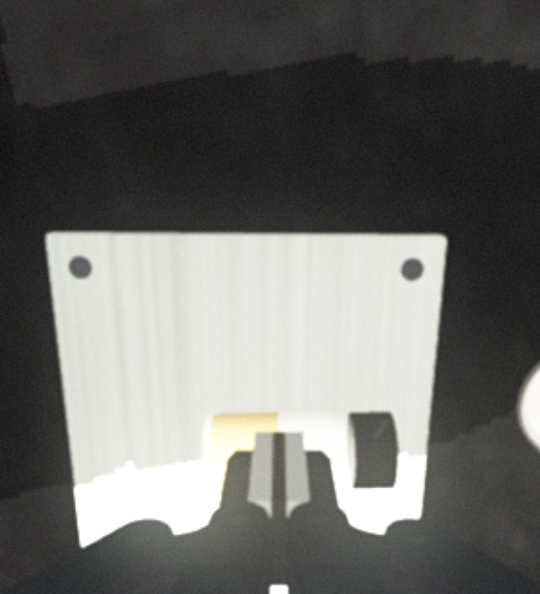

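View pics/s4.png

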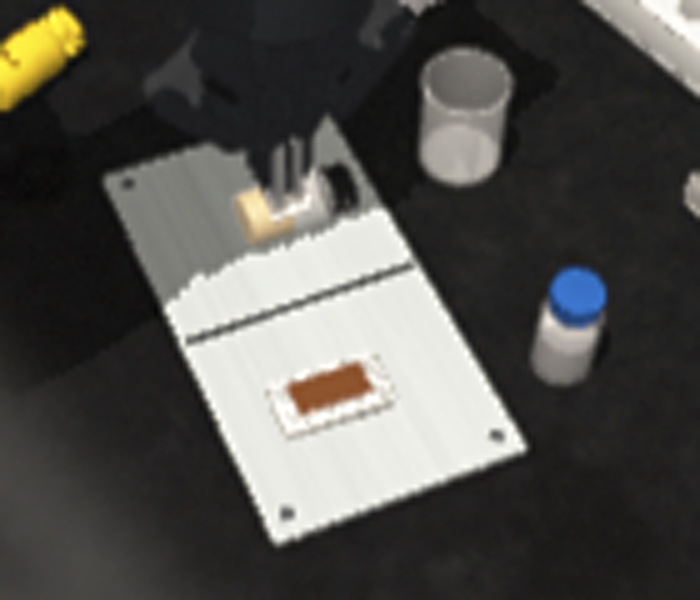

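Contact holds at about 7 N and the vial follows. Finishing this stroke and then lifting.

Emit:
apply_moves:
  motion:
    - [[0,0,0],[-0.3,0,0],0]
    - [[0,0,0],[-0.3,0,0],0]
    - [[0,0,0],[-0.3,0,0],0]
    - [[0,0,0],[-0.3,0,0],0]
    - [[0,0,0],[-0.3,0,0],0]
    - [[0,0,0],[-0.3,0,0],0]
    - [[0,0,0],[-0.2,0,0],0]
    - [[0,0,0],[-0.1,0,0],0]
    - [[0,0,0],[0,0,0],0]

```text
t: 7.48
position: [0.53, 0.0029, 0.0419]
eef_rot: [0.768, 0.64, 0.001, 0.001]
wrist_force: [-1.5, -0.3, 6.7]
width: 0.004
```

Emit:
apply_moves:
  motion:
    - [[0,0,0],[0,0,-0.2],0]
    - [[0,0,0],[0,0,-0.4],0]
    - [[0,0,0],[0,0,-0.6],0]
    - [[0,0,0],[2,0,-1],0]
    - [[0,0,0],[2,0,0],0]
    - [[0,0,0],[0,0,0],0]

```text
t: 8.22
position: [0.5373, 0.0445, 0.0629]
eef_rot: [0.767, 0.641, 0.001, 0.0]
wrist_force: [0.7, -1.0, -0.0]
width: -0.0
```

Run:
```python
from h import *
st(); 
p,d=snap('scene','s5');cv2.imwrite('pics/s5.png',cv2.resize(p[160:280,200:340],None,fx=5,fy=5,interpolation=cv2.INTER_CUBIC))
```

```text
t 8.225 q6 [ 0.082  0.456 -0.173  0.94   0.     1.832] loc mm [ 9.8 73.8 56.9] roterr [ 0.09 -0.04  0.25] F [ 0.72 -0.98 -0.05]
```

View pics/s5.png

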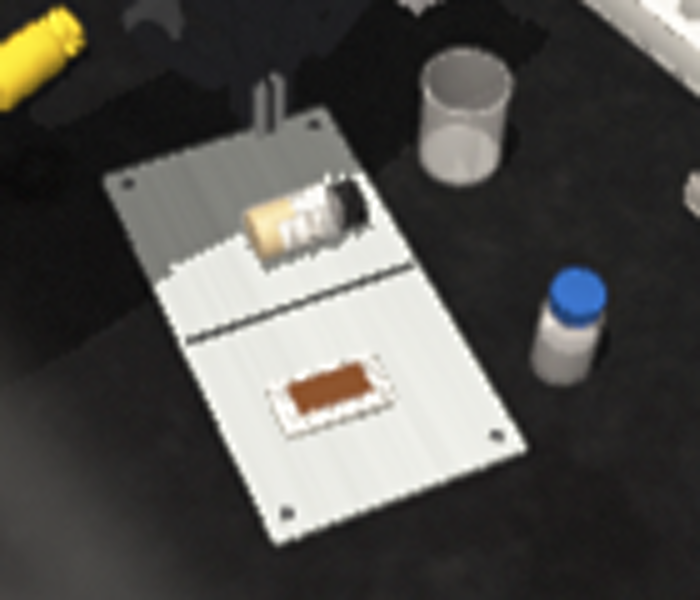

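Run:
```python
from h import *
for z,pts in((.02,[(337,180),(245,208)]),(.02,[(354,202),(257,231)]),(.006,[(413,264),(187,342)])):
    print([(loc(onplane('scene',*f(x,y,200,160),z))*1e3).round(1) for x,y in pts])
```

```text
[array([40.7, 50.6, 14. ]), array([-6.7, 52.1, 14. ])]
[array([42.4, 34.9, 14. ]), array([-6.8, 37. , 14. ])]
[array([57.3, -0.3, -0. ]), array([-57.3,   0.2,   0. ])]
```

Emit:
apply_moves:
  motion:
    - [[0,0,0],[-1.4,0,0],0]
    - [[0,0,0],[-1.4,0,0],0]
    - [[0,0,0],[0,0,1.0],0]
    - [[0,0,0],[0,0,0.6],0]
    - [[0,0,0],[0,0,0.3],0]
    - [[0,0,0],[0,0,0.2],0]
    - [[0,0,0],[0,0,0.1],0]
    - [[0,0,0],[0,0,0],0]

```text
t: 9.28
position: [0.5316, 0.0151, 0.0419]
eef_rot: [0.768, 0.64, 0.001, 0.0]
wrist_force: [-2.7, 0.2, 8.3]
width: 0.0
```

Emit:
apply_moves:
  motion:
    - [[0,0,0],[-0.2,0,0],0]
    - [[0,0,0],[-0.3,0,0],0]
    - [[0,0,0],[-0.3,0,0],0]
    - [[0,0,0],[-0.3,0,0],0]
    - [[0,0,0],[-0.3,0,0],0]
    - [[0,0,0],[-0.3,0,0],0]
    - [[0,0,0],[-0.3,0,0],0]
    - [[0,0,0],[-0.3,0,0],0]
    - [[0,0,0],[-0.3,0,0],0]
    - [[0,0,0],[-0.3,0,0],0]
    - [[0,0,0],[-0.2,0,0],0]
    - [[0,0,0],[-0.1,0,0],0]
    - [[0,0,0],[0,0,0],0]

```text
t: 10.9
position: [0.5264, -0.0166, 0.0417]
eef_rot: [0.768, 0.64, 0.001, 0.001]
wrist_force: [-1.6, 0.1, 5.8]
width: -0.0
```

Emit:
apply_moves:
  motion:
    - [[0,0,0],[0,0,-0.2],0]
    - [[0,0,0],[0,0,-0.4],0]
    - [[0,0,0],[0,0,-0.6],0]
    - [[0,0,0],[2,0,-1],0]
    - [[0,0,0],[2,0,0],0]
    - [[0,0,0],[0,0,0],0]

```text
t: 11.65
position: [0.5337, 0.0248, 0.063]
eef_rot: [0.767, 0.641, 0.001, 0.0]
wrist_force: [-0.6, 0.1, 0.2]
width: 0.0
```

Run:
```python
from h import *
st(); 
p,d=snap('scene','s6');cv2.imwrite('pics/s6.png',cv2.resize(p[160:280,200:340],None,fx=5,fy=5,interpolation=cv2.INTER_CUBIC))
```

```text
t 11.65 q6 [ 0.046  0.448 -0.187  0.935  0.     1.796] loc mm [ 9.9 53.7 57. ] roterr [ 0.09 -0.03  0.25] F [-0.56  0.14  0.18]
```

View pics/s6.png

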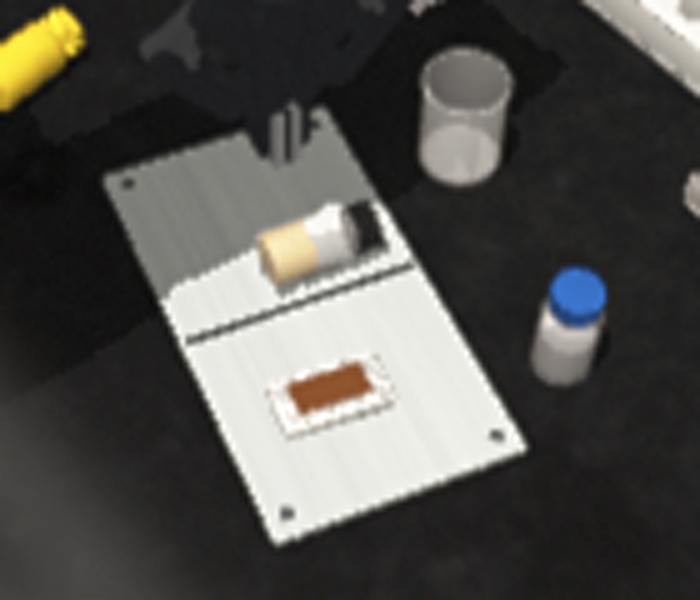

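Emit:
apply_moves:
  motion:
    - [[0,0,0],[-1.1,0,0],0]
    - [[0,0,0],[-1.1,0,0],0]
    - [[0,0,0],[0,0,1.0],0]
    - [[0,0,0],[0,0,0.6],0]
    - [[0,0,0],[0,0,0.3],0]
    - [[0,0,0],[0,0,0.2],0]
    - [[0,0,0],[0,0,0.1],0]
    - [[0,0,0],[0,0,0],0]

```text
t: 12.7
position: [0.5291, 0.0014, 0.0418]
eef_rot: [0.768, 0.64, 0.001, 0.0]
wrist_force: [-3.4, 0.4, 7.2]
width: 0.002
```

Run:
```python
from h import *
st()
for z,pts in((.02,[(369,226),(270,255)]),):
    print([(loc(onplane('scene',*f(x,y,200,160),z))*1e3).round(1) for x,y in pts])
```

```text
t 12.7 q6 [ 0.002  0.466 -0.224  0.88   0.     1.755] loc mm [ 9.6 29.9 35.8] roterr [ 0.05 -0.04  0.09] F [-3.43  0.39  7.24]
[array([42.8, 18.8, 14. ]), array([-6.8, 21.4, 14. ])]
```

Emit:
apply_moves:
  motion:
    - [[0,0,0],[-0.2,0,0],0]
    - [[0,0,0],[-0.3,0,0],0]
    - [[0,0,0],[-0.3,0,0],0]
    - [[0,0,0],[-0.3,0,0],0]
    - [[0,0,0],[-0.3,0,0],0]
    - [[0,0,0],[-0.3,0,0],0]
    - [[0,0,0],[-0.3,0,0],0]
    - [[0,0,0],[-0.3,0,0],0]
    - [[0,0,0],[-0.3,0,0],0]
    - [[0,0,0],[-0.3,0,0],0]
    - [[0,0,0],[-0.3,0,0],0]
    - [[0,0,0],[-0.2,0,0],0]
    - [[0,0,0],[-0.1,0,0],0]
    - [[0,0,0],[0,0,0],0]

```text
t: 14.45
position: [0.5233, -0.0334, 0.0417]
eef_rot: [0.768, 0.64, 0.001, 0.001]
wrist_force: [-2.0, 0.1, 5.3]
width: 0.001
```

Emit:
apply_moves:
  motion:
    - [[0,0,0],[0,0,-0.2],0]
    - [[0,0,0],[0,0,-0.4],0]
    - [[0,0,0],[0,0,-0.6],0]
    - [[0,0,0],[2,0,-2],0]
    - [[0,0,0],[4,0,-4],0]
    - [[0,0,0],[3,0,-5],0]
    - [[0,0,0],[0,0,0],0]
    - [[0,0,0],[0,0,0],0]

```text
t: 15.45
position: [0.5388, 0.0551, 0.1627]
eef_rot: [0.768, 0.64, 0.0, 0.0]
wrist_force: [-0.1, -0.0, -1.0]
width: 0.001
```

Run:
```python
from h import *
st(); 
for n in('scene','top','wrist'):
    p,d=snap(n,n+'7')
    if n=='scene': p=p[160:280,200:340]
    if n=='top': p=p[130:250,225:345]
    if n=='wrist': st();np.savez('pics/w7cam.npz',*cam('wrist'))
    cv2.imwrite(f'pics/{n}7c.png',cv2.resize(p,None,fx=5 if n!='wrist' else 1.5,fy=5 if n!='wrist' else 1.5,interpolation=cv2.INTER_CUBIC))
```

```text
t 15.45 q6 [ 0.102  0.366 -0.025  1.179 -0.     1.854] loc mm [  9.3  84.5 156.7] roterr [0.05 0.   0.09] F [-0.13 -0.   -1.04]
t 15.6 q6 [ 0.101  0.367 -0.027  1.179 -0.     1.854] loc mm [  8.6  83.5 155.2] roterr [-0.13  0.05  0.  ] F [ 0.23 -0.33  0.02]
```

View pics/scene7c.png

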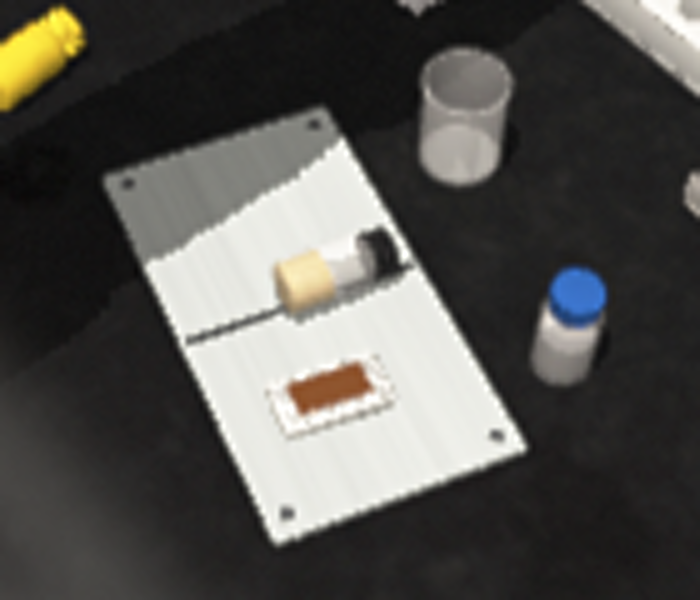

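View pics/top7c.png

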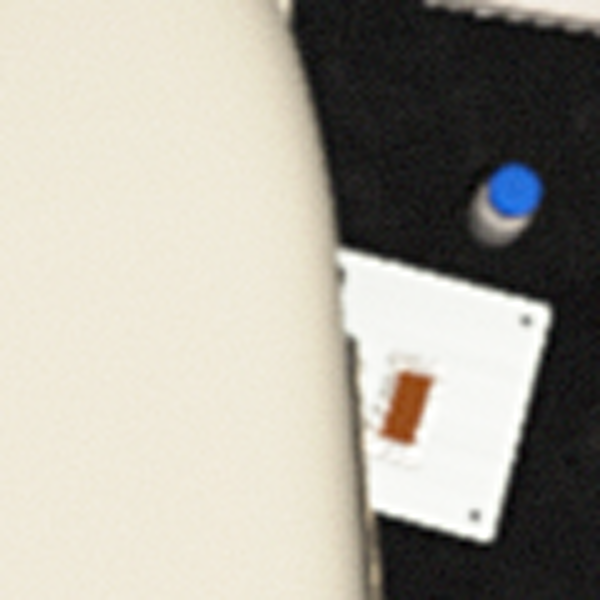

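View pics/wrist7c.png

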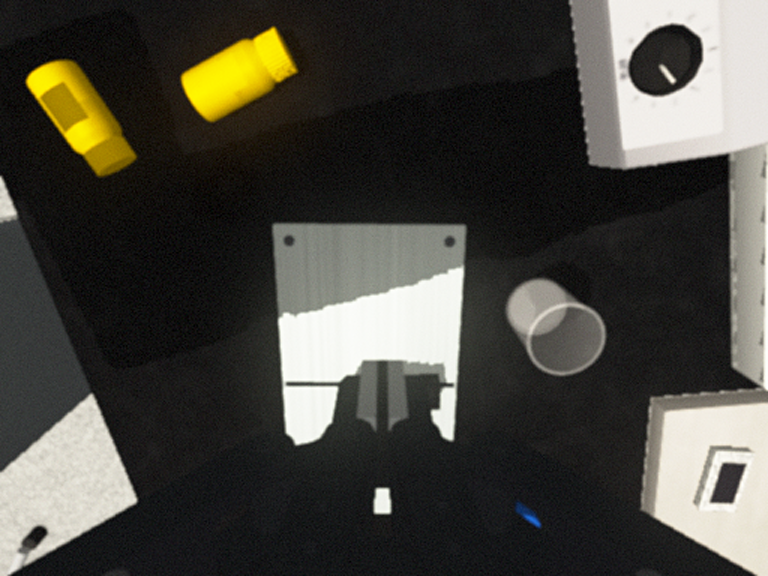

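Emit:
apply_moves:
  motion:
    - [[0,0,0],[-3,0,-1],0]
    - [[0,0,0],[-4,0,-1],0]
    - [[0,0,0],[-4,0,-1],0]
    - [[0,0,0],[-2,0,0],0]
    - [[0,0,0],[0,0,0],0]
    - [[0,0,0],[0,0,0],0]
    - [[0,0,0],[0,0,0],0]

```text
t: 16.48
position: [0.5153, -0.0721, 0.1923]
eef_rot: [0.768, 0.64, 0.0, -0.0]
wrist_force: [0.1, -0.1, -0.0]
width: 0.001
```

Run:
```python
from h import *
st(); np.savez('pics/w8cam.npz',*cam('wrist')); p,d=snap('wrist','w8')
cv2.imwrite('pics/w8c.png',cv2.resize(p[40:190,160:360],None,fx=4,fy=4,interpolation=cv2.INTER_CUBIC))
p,d=snap('top','t8');cv2.imwrite('pics/t8c.png',cv2.resize(p[130:250,225:345],None,fx=5,fy=5,interpolation=cv2.INTER_CUBIC))
```

```text
t 16.475 q6 [-0.139  0.306 -0.032  1.234  0.     1.613] loc mm [  9.4 -44.9 186.3] roterr [-0.01 -0.02  0.11] F [ 0.11 -0.13 -0.03]
```

View pics/w8c.png

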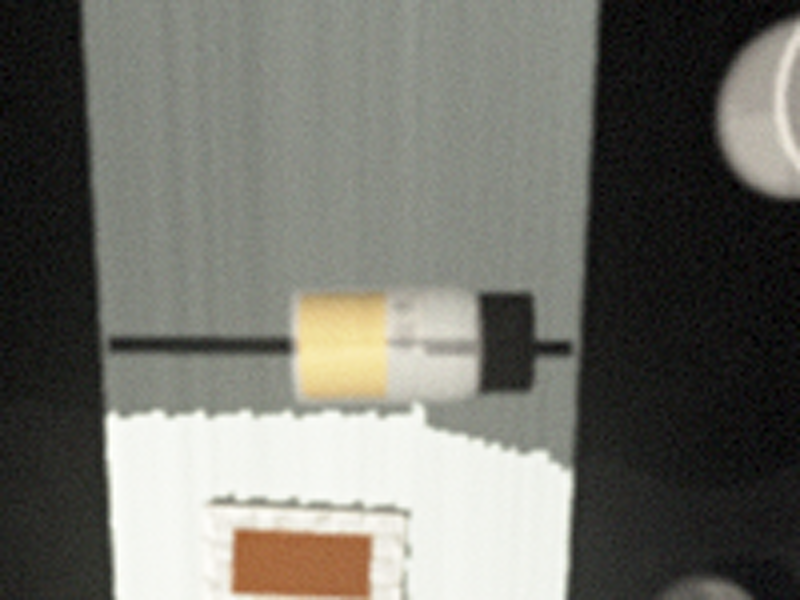

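View pics/t8c.png

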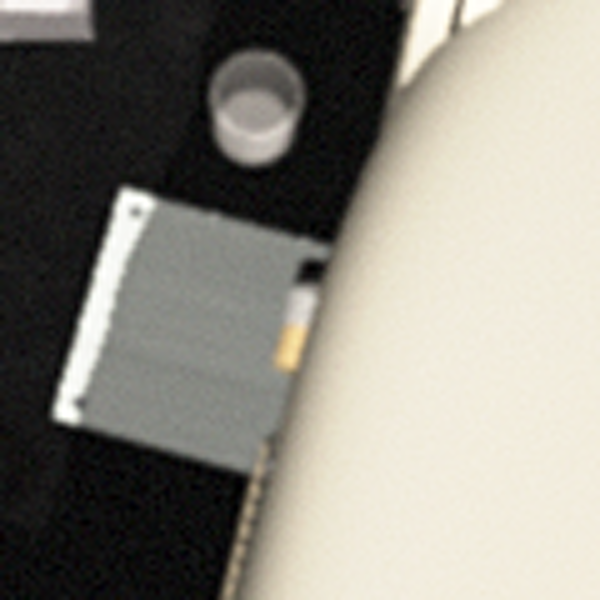

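Run:
```python
from h import *
z=np.load('pics/w8cam.npz');K,R,t=[z[k] for k in z.files];c=-R.T@t;print('cam loc',loc(c))
def w(x,y,h):
    u,v=f(x,y,160,40,4);r=R.T@np.linalg.solve(K,[u,v,1.]);return (loc(c+r*(h-c[2])/r[2])*1e3).round(1)
print('line',w(112,345,.006),w(570,348,.006))
# silhouettes: fit cylinder center in the plane from tangent rays (local y-z), body col 340, cap col 506
for x,a,b,rad in((340,291.5,398.5,14),(430,289,397,14),(506,292,393,12)):
    P=[w(x,v,.020) for v in(a,b)];cy,cz=loc(c)[1]*1e3,loc(c)[2]*1e3
    ang=[np.arctan2(p[1]-cy,cz-p[2]) for p in P];m=np.mean(ang);print(P[0][:2],P[1][:2],'centre y',cy+np.tan(m)*(cz-14),'rad seen',np.sin(abs(ang[0]-ang[1])/2)*(cz-14)/np.cos(m))
print('ends',w(295,344,.020),w(534,343,.020))
# scene overlay
K,R,t=cam('scene')
```

```text
cam loc [0.00912211 0.03397243 0.32094498]
line [-57.3   2.8   0. ] [57.2  2.3  0. ]
[ 0.2 16.7] [ 0.  -8.4] centre y 4.199307965146996 rad seen 12.480946897852155
[21.4 17.3] [21.8 -8. ] centre y 4.6992709395091055 rad seen 12.582181665771408
[39.4 16.6] [40.1 -7. ] centre y 4.842665845039434 rad seen 11.73854802721113
ends [-10.6   4.5  14. ] [46.5  4.8 14. ]
```

The wrist view shows the axis about 2 mm from the line (dead reckoning also says 2 mm), parallel within about 0.02 rad, 12–13 mm from the line's middle lengthwise. That is inside tolerance, and the arm is clear.

Run:
```python
from h import *
job_done(); st()
```

```text
the job is handed in; nothing more can be done
the job is handed in; nothing more can be done
```

The vial now lies along the black line, and I handed the job in at about 16.6 s. I rolled it there in three fingertip strokes on top of the glass, pressing with about 5–8 N. The fingertips travelled about 30, 32 and 35 mm, so the vial rolled roughly 49 mm, or 3.5 rad.

- **Position across the line:** the last wrist picture put the vial's axis about 2 mm off the line (limit 6 mm). Adding up the strokes gives the same figure.
- **Position along the line:** the middle of the glass body is about 12–13 mm from the line's middle (limit 35 mm).
- **Angle:** the axis is parallel to the line within about 0.02 rad (limit 0.15 rad).
- **Other objects:** the slide, standing vial and small beaker looked unmoved in the pictures, though I did not measure them. The gripper was about 0.19 m up, touching nothing.

**Disagreements and failed checks:**
- The cameras differ by 2–3 mm on where the line is, so I judged the vial against the line within one picture.
- The top view was blocked by the arm and could not confirm the final position.
- The first approach ran joint 6 into its end stop and tilted the tool slightly. I turned it back about 90° before touching anything.

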